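# Set the iris and cross the polariser on a microscope light base

## Task

Get the microscope's light base ready for looking at the dish between crossed polars: gently push the iris lever round, with the fingertips, until its pointer stands at the second-smallest of the five dots, and push the polariser lever round to the 90-degree mark, the long line at the end of its scale farther from the robot. Only push the levers by their upright knobs, do not pinch or force them, leave them there and move clear; the dish on the stage and the things around the base stay where they are.

Things in the scene. Friction and masses are not known exactly. Their poses are not given: they have to be found in the camera images.
- base: White light base of a stereo microscope, a box 290 (x) x 270 (y) x 55 mm high, fixed to the bench, turned up to 17 degrees either way. Origin: centre of its underside, at bench height, on the axis of both rings; x to its rear (away from the robot), y to its left. Angles below: seen from above, counter-clockwise from its +x. Nothing stands on its top but rings, levers, glass and dish.
- stage (a point): Centre of the top of the fixed round stage glass, radius 55 mm, 71.5 mm above the bench, on the rings' axis. Round it lie the aluminium polariser ring (radius 67 mm, top 69 mm above the bench) and below that the wider iris ring (radius 81 mm, top 64 mm).
- iris_ring (a joint): Turning of iris ring and lever, rad, counter-clockwise from above. At 0 the pointer is at the largest dot (80 degrees, on the base's left side); the second-smallest is at 0.785. Stops at -0.105 and 1.152. Stays where left; takes about 1.5 N at the knob.
- polariser_ring (a joint): Turning of polariser ring and lever, rad, counter-clockwise from above. At 0 the pointer is at the 0-degree mark (195 degrees, at the base's front); the 90-degree mark is at 1.571. Stops at -0.140 and 1.728, so the end stop lies past the mark. Stays where left; takes about 1.5 N at the knob.
- iris_knob (a point): Top centre of the iris lever's upright black knob: a cylinder 13 mm across, from 65 to 97 mm above the bench, 100 mm from the rings' axis. It stands near the end of a radial dark steel arm, 10 mm wide, from the ring; within 15 mm of the knob nothing of the arm is above 68 mm. The pointer tip ends 112 mm from the axis.
- polariser_knob (a point): Top centre of the polariser lever's upright black knob, same size, height, arm and distance from the axis as the iris lever's; it stands at the front or right of the base, the iris knob at the left.
- iris_mark (a point): Centre of the second-smallest iris dot, 8 mm across, on the base top (55 mm), 121 mm from the axis, at 125 degrees. The five black dots lie 15 degrees apart from 80 (16 mm across) to 140 degrees (5.5 mm).
- polariser_mark (a point): A point on the 90-degree line, on the base top (55 mm), 119.5 mm from the axis, at 285 degrees, right of the base's middle. The scale's black radial lines lie 15 degrees apart from 195 to 285 degrees; the first and last are long (18 mm), the five between short (9 mm).
- dish: Clear closed Petri dish, 62 mm across, 14 mm high, lying loose near the middle of the stage glass. Origin: centre of its underside. Leave alone.
- bottle: White reagent bottle, 44 mm across, 85 mm high, loose on the bench right of the base. Origin: centre of its underside. Leave alone.
- carton: Small white kit carton with an orange top, 70 x 70 x 60 mm high, loose on the bench left of the base. Origin: centre of its underside. Leave alone.
- rack: White tube rack, 50 x 130 mm, 46 mm high with its tubes, loose on the bench behind the base. Origin: centre of its underside. Leave alone.

How it is judged:
At the end, for the whole second after the job is handed in: Both levers at rest with their pointers within 0.07 rad (4 degrees, 8 mm at the scale) of the second-smallest iris dot and of the polariser's 90-degree line; the dish within 8 mm and bottle, carton and rack within 15 mm of where they stood (value of joint iris_ring between 0.7154 and 0.8554 rad and velocity of joint iris_ring between -0.03 and 0.03 rad/s and value of joint polariser_ring between 1.5008 and 1.6408 rad and velocity of joint polariser_ring between -0.03 and 0.03 rad/s and distance of dish from where it was at the start of the episode below 0.008 m and distance of each of bottle, carton, rack from where it was at the start of the episode below 0.015 m); the robot touches nothing.
It fails at once if a lever or the base was pinched, pressed or forced (fingers push with more than 15 N) (contact force between the fingers and base above 15 N).
It fails at once if the dish was pushed or picked up (distance of dish from where it was at the start of the episode above 0.008 m).
It fails at once if the bottle, the carton or the rack was moved (distance of any of bottle, carton, rack from where it was at the start of the episode above 0.015 m).
It also fails if it takes over 54 s, if anything falls off the work surface, if the arm or the gripper's body presses on something with over 40 N, if the wrist force passes 120 N, or if a joint passes its speed limit or range.

## Robot

A 7-joint arm with a two-finger parallel gripper is mounted at the origin on the work surface. World frame = base frame: x ahead of the robot, y to its left, z up, the work surface at z = 0. Lengths are in m, angles in rad, forces in N, time in s.
With the tool pointing down it reaches from about 0.4 to 0.85 m from the base axis. Payload 10.4 kg.
Tool frame: the origin (TCP) lies at the very end of the fingers, on their centre line; the grasp point (between the pads) lies manip.hold_point_z behind it (manip.hold_point_z is the distance from the TCP to the grasp point, in m); z points along the fingers, y is the direction in which the jaws open and shut (so a half turn about z gives the same grasp; the last joint's range is limited). The gripper opens to 85 mm and grips with 20 to 120 N. Pads are 22 mm wide; open, the fingers measure 114 mm over their backs; the gripper's body (76 mm by 85 mm) begins 54 mm behind the grasp point. The pads swing forward as they close: fully open they stand 13 mm farther back than shut.
Start: joints at [-1.353, 0.332, -0.065, 1.46, 0.022, 1.35, -0.088], TCP at [0.149, 0.607, 0.231] pointing down, gripper open.
Joint ranges: [-2.6, 2.6], [-0.5, 2.12], [-1.47, 1.34], [0.16, 2.42], [-1.27, 4.41], [0.06, 2.06], [-2.6, 2.6]. Speed limits (rad/s): [2.22, 2.22, 2.79, 2.79, 3.14, 3.14, 3.14].

## Interface

Orientations are given as a unit quaternion [x, y, z, w].
In Python, from workcell import manip gives the robot as it stands.
- The arm moves only by the tool jog_arm, never from a script. Its arguments are lists of equal length, an entry for each row: "translation": the shift along the world's x, y, z in mm, a list of three; "turn": the turn about the world's z in degrees. In form: {"translation": [[x, y, z], ...], "turn": [turn, ...]}. A call has 1 to 12 rows; each row is the pose to reach, as a shift and turn from the pose measured when the call began; what a row does not reach only later rows make up. A row lasts 1/12 s, in which the tool goes at most 41.7 mm and 7.16 degrees, less where a joint would pass 70% of its speed; a pose out of reach is approached as far as the arm can. A call with a gripper value outside its range is refused whole. "grip" is the finger opening in mm, from 0 to 85.4, set as the call begins (left out, the last holds). The fingers move at their own pace and stop on an object; "grip_force" is the grip in N (left out, the last holds). Time passes only in rows, so rows that repeat a pose let the fingers close. It gives the time, the measured TCP pose, the force and the opening at its end, in the units of the state.
- manip.get_obs(): the state, without advancing time (a new reading comes with each control period).
- manip.camera(name): name is "scene" or "top" or "wrist"; returns a dict with "frame" (420x560x3 uint8, red, green, blue), "mtx" (3x3 intrinsics, pixels), "pose" (4x4, takes a point from camera to world coordinates). Camera axes: x right, y down, z forward; pixel columns grow to the right and rows downward; lengths in m; the calibration is good to about 2 mm. A picture is of the moment at which its call begins. There is no depth.
- manip.hand_in(): hands the job in, once; it reports no verdict.
Trained networks look in a picture, given as the dict that the camera call returned (one of the last four; its "shot" number tells which), for a name from the list of things; names that differ only in an ending like _2 or _b are one class to them, and where a whole thing is asked for, a point or a joint stands for the part that bears it (a point fixed in the world has none). Each returns a list of dicts, best first, with "confidence" (0 to 1); they miss things now and then, are a little off and sometimes report something else, mostly with a low value. They report only what shows in the picture. A call takes as long as a camera call.
- manip.outline_of(picture, label): "mask" (420x560 bool, what is visible of it) and "extent" ([left, top, right, bottom] in pixels, round what is visible of it).
- manip.pinpoint(picture, label): "at" ([column, row] in pixels: a listed point, or the origin of a listed thing).
The state is a dict: "clock": time; "joint_pos": joint angles; "joint_velocities": joint speeds; "tau": joint torques, N m; "position": TCP position; "ee_rot": TCP orientation; "ft_force": force on the tool from outside, world axes, zero at the start; "torque": the same for the moment, N m; "grip_width": opening from 0.0 (shut) to 1.0 (fully open).
Only numpy, scipy, OpenCV 4.12 (cv2) and the standard library are available. Lean on these libraries where they do the work, as an engineer would, in place of code of your own. Each camera call takes 0.05 s, during which the arm holds its last target. There are 200 camera calls.

## Working session

There is one attempt and no reset: what is moved stays moved. The work goes in short steps, Python scripts to look and compute and a tool call to move; the robot and the scene stay as the last step left them, time stands still between calls to the robot, and variables do not carry over. Pictures are saved under pics/ and viewed, about 8 in all and at most 12, crops included, and the job is handed in when it is done.

Besides the shell and the picture viewer there is one more tool, called after "Request:" by a JSON object that holds its "method" and its "body". jog_arm: Moves the arm, as the interface text tells. Its arguments: {"type":"object","properties":{"translation":{"type":"array"},"turn":{"type":"array"},"grip":{"type":"number"},"grip_force":{"type":"number"}},"required":["translation","turn"]}

```bash
mkdir -p pics
cat > h.py <<'E'
import numpy as np, cv2
from workcell import manip
def ray(c,px,z):
    d=c["pose"][:3,:3]@np.linalg.inv(c["mtx"])@np.array([px[0],px[1],1.]); o=c["pose"][:3,3]
    return o+d*(z-o[2])/d[2]
Z=dict(stage=.0715,iris_knob=.097,polariser_knob=.097,iris_mark=.055,polariser_mark=.055,dish=.0715,bottle=0,carton=0,rack=0,base=0)
def look(names,cams=("top","scene"),save=None):
    out={}
    for n in cams:
        c=manip.camera(n)
        if save: cv2.imwrite(f"pics/{save}_{n}.png",c["frame"][:,:,::-1])
        for k in names:
            r=manip.pinpoint(c,k)
            if r:
                p=ray(c,r[0]["at"],Z[k]); out[n,k]=p
                print(n,k,np.round(r[0]["at"]),round(r[0]["confidence"],2),np.round(p*1000))
            else: print(n,k,None)
    return out
E
python3 - <<'E'
from h import *
look(list(Z),save="a")
o=manip.get_obs();print(o["clock"],o["position"],o["ee_rot"],manip.hold_point_z)
E
```

```text
top stage [352. 238.] 0.62 [556. -82.  72.]
top iris_knob [298. 252.] 0.64 [528.  19.  97.]
top polariser_knob None
top iris_mark [304. 288.] 0.76 [460.   6.  55.]
top polariser_mark [404. 214.] 0.57 [ 605. -182.   55.]
top dish [343. 237.] 0.69 [557. -66.  72.]
top bottle [447. 189.] 0.96 [ 663. -283.    0.]
top carton [254. 285.] 0.77 [457. 107.   0.]
top rack [336. 136.] 0.79 [770. -56.   0.]
top base [344. 239.] 0.81 [555. -75.   0.]
scene stage [234. 175.] 0.57 [546. -85.  72.]
scene iris_knob [288. 179.] 0.65 [528.  23.  97.]
scene polariser_knob [237. 134.] 0.62 [ 465. -119.   97.]
scene iris_mark [290. 167.] 0.77 [467.   1.  55.]
scene polariser_mark None
scene dish [243. 180.] 0.66 [548. -64.  72.]
scene bottle [126. 206.] 0.83 [ 661. -279.   -0.]
scene carton [336. 195.] 0.58 [454. 100.   0.]
scene rack [188. 287.] 0.97 [768. -70.   0.]
scene base [235. 199.] 0.59 [552. -85.   0.]
1.1 [0.14899773 0.60699674 0.23133667] [ 1.20096099e-01  9.92762269e-01  5.19908619e-05 -2.99548972e-05] 0.0187
```

Run:
```python
import cv2,numpy as np
a=cv2.imread("pics/a_top.png")[130:340,210:490];b=cv2.imread("pics/a_scene.png")[100:310,90:370]
cv2.imwrite("pics/ab.png",np.vstack([cv2.resize(a[:, :],(780,300*2-15))[:,:]]))
cv2.imwrite("pics/bb.png",cv2.resize(b,(780,585)))
```

```text
(no output)
```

View pics/ab.png

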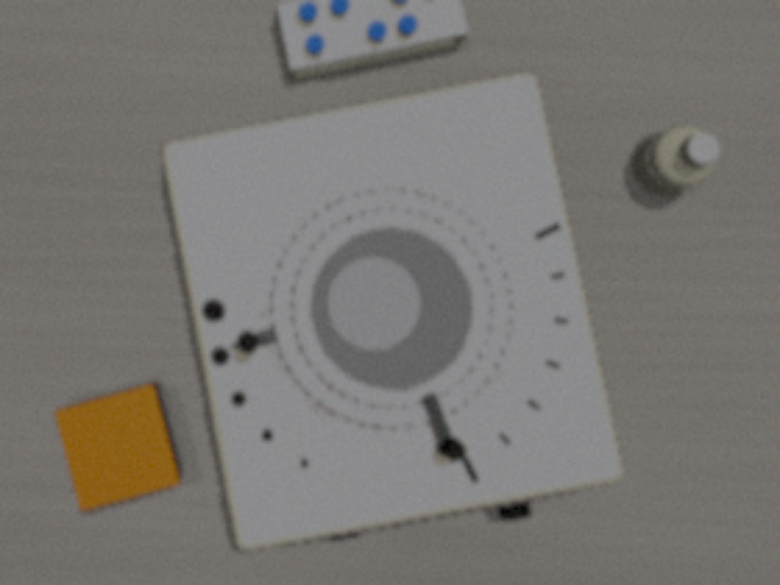

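View pics/bb.png

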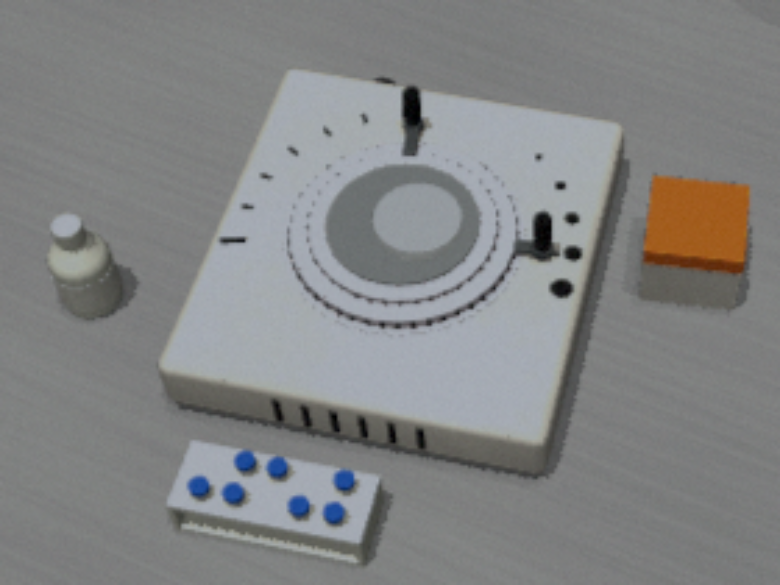

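Both levers are visible: iris between the 1st and 2nd largest dots, near crop (248,342), and polariser near the 0-degree mark, crop (450,447). Next I fit the base pose from the marks read in the top crop.

```bash
cat >> h.py <<'E'
def fit():
    c=manip.camera("top")
    px=[(213,310),(220,356),(238,399),(267,435),(304,463),(547,231)]
    an=np.radians([80,95,110,125,140,285]); r=np.array([121]*5+[119.5])/1e3
    W=np.array([ray(c,(x/2.786+210,y/2.786+130),.055)[:2] for x,y in px])
    B=np.c_[r*np.cos(an),r*np.sin(an)]
    mb,mw=B.mean(0),W.mean(0); H=(B-mb).T@(W-mw)
    psi=np.arctan2(H[0,1]-H[1,0],H[0,0]+H[1,1]); R=np.array([[np.cos(psi),-np.sin(psi)],[np.sin(psi),np.cos(psi)]])
    C=mw-R@mb
    return C,psi,(B@R.T+C-W)*1e3
E
python3 - <<'E'
from h import *
C,psi,res=fit(); print(C*1e3,np.degrees(psi)); print(np.round(res,1))
c=manip.camera("top"); print(c["pose"][:3,3],c["mtx"][0,0])
for n,p in dict(iris=(248,342),pol=(450,447)).items():
    w=ray(c,(p[0]/2.786+210,p[1]/2.786+130),.097)[:2]-C
    print(n,w*1e3,np.hypot(*w)*1e3,(np.degrees(np.arctan2(w[1],w[0])-psi))%360)
c=manip.camera("scene");o=[]
for n,p in dict(iris=(543,219),pol=(411,95)).items():
    w=ray(c,(p[0]/2.786+90,p[1]/2.786+100),.097)[:2]-C
    print(n,w*1e3,np.hypot(*w)*1e3,(np.degrees(np.arctan2(w[1],w[0])-psi))%360)
E
```

```text
[552.18155144 -80.32660165] 12.255337039560477
[[-0.2 -0.3]
 [ 0.1 -0.1]
 [ 0.5 -0.2]
 [ 0.1 -0.1]
 [ 0.1 -0.3]
 [-0.6  1. ]]
[0.53711021 0.01946681 0.88824348] 431.2997867147158
iris [-25.38494297  96.70717277] 99.98336158824284 92.45258447494291
pol [-89.51909964 -34.97365236] 96.10840525317451 189.08443981103392
iris [-22.74439905  98.06803728] 100.67098700067925 90.802119363449
pol [-86.94707427 -36.5792131 ] 94.32832318455473 190.56147734578633
```

Request:
{"method": "jog_arm", "body": {"translation": [[17, -24, 0], [40, -56, 0], [64, -90, 0], [88, -123, 0], [112, -156, 0], [136, -190, 0], [160, -223, 0], [184, -256, 0], [208, -290, 0], [232, -323, 0], [254, -355, 0], [270, -377, 0]], "turn": [0, 0, 0, 0, 0, 0, 0, 0, 0, 0, 0, 0], "grip": 0, "grip_force": 20}}

```text
clock: 2.25
position: [0.4208, 0.2265, 0.2317]
ee_rot: [0.122, 0.993, 0.0, 0.0]
ft_force: [0.4, 0.2, -0.5]
grip_width: 0.001
```

Request:
{"method": "jog_arm", "body": {"translation": [[15, -20, 0], [33, -46, 0], [53, -74, 0], [74, -103, -10], [95, -132, -22], [114, -160, -38], [132, -183, -54], [144, -200, -70], [150, -208, -80], [150, -208, -80], [150, -208, -80]], "turn": [0, 0, 0, 0, 0, 1, 2, 3, 3, 3, 3]}}

```text
clock: 3.17
position: [0.5706, 0.0182, 0.1515]
ee_rot: [0.096, 0.995, -0.0, -0.0]
ft_force: [-0.3, 0.7, -0.7]
grip_width: 0.003
```

Run:
```python
from h import *
o=manip.get_obs();print(o["clock"],o["position"],o["ee_rot"],o["joint_pos"])
look(["iris_knob","polariser_knob"],save="b")
c=manip.camera("wrist"); cv2.imwrite("pics/b_wrist.png",c["frame"][:,:,::-1])
```

```text
3.1667 [0.57055747 0.01824297 0.15145218] [ 9.61868899e-02  9.95363283e-01 -6.75133367e-05 -1.09206451e-04] [-0.53783481  0.28852769  0.50512459  1.73444881 -0.15081671  1.15747038
  1.38873733]
top iris_knob None
top polariser_knob [373. 294.] 0.88 [ 457. -119.   97.]
scene iris_knob [289. 179.] 0.74 [526.  25.  97.]
scene polariser_knob None
```

View pics/b_wrist.png

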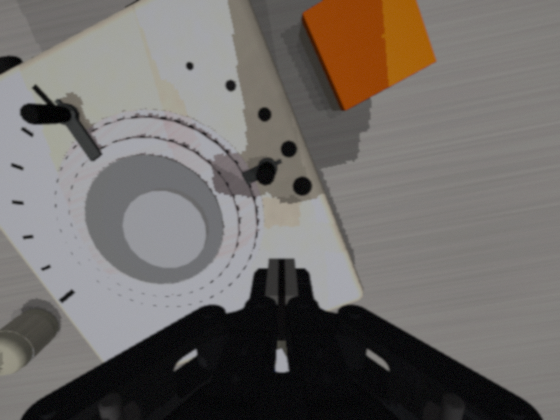

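Request:
{"method": "jog_arm", "body": {"translation": [[0, 0, -10], [0, 0, -28], [0, 0, -46], [0, 0, -62], [0, 0, -72], [0, 0, -76], [0, 0, -76], [-4, 0.5, -76], [-8, 1, -76], [-12, 1, -76], [-15, 1.4, -76], [-15, 1.4, -76]], "turn": [0, 0, 0, 0, 0, 0, 0, 2, 4, 6, 9, 9]}}

```text
clock: 4.52
position: [0.5562, 0.0207, 0.0774]
ee_rot: [0.016, 1.0, 0.001, 0.001]
ft_force: [0.1, -0.2, 0.3]
grip_width: 0.003
```

Request:
{"method": "jog_arm", "body": {"translation": [[-5, 0, 0], [-10, -0.2, 0], [-16, -0.7, 0], [-21, -1.5, 0], [-26, -2.6, 0], [-31, -4, 0], [-36, -5.4, 0], [-41, -7.3, 0], [-46, -9.4, 0], [-50, -11.7, 0], [-50, -11.7, 0]], "turn": [3, 6, 9, 12, 15, 18, 21, 24, 27, 30, 30]}}

```text
clock: 5.43
position: [0.5064, 0.0087, 0.0782]
ee_rot: [-0.244, 0.97, 0.001, 0.002]
ft_force: [0.3, 0.1, 0.5]
grip_width: -0.0
```

```bash
cat >> h.py <<'E'
C=np.array([.5522,-.0803]); PSI=12.25
def tool():
    o=manip.get_obs();d=o["position"][:2]-C;q=o["ee_rot"]
    print("t",o["clock"],"pos",np.round(o["position"]*1e3,1),"r",round(np.hypot(*d)*1e3,1),"ang",np.degrees(np.arctan2(d[1],d[0]))%360,"yawY",(90-2*np.degrees(np.arctan2(q[0],q[1])))%180,"F",o["ft_force"],"j7",o["joint_pos"][6])
E
python3 - <<'E'
from h import *
tool()
for k,p in look(["iris_knob","polariser_knob"],cams=("top","scene","wrist"),save="c").items():
    d=p[:2]-C; print(k,np.hypot(*d)*1e3,(np.degrees(np.arctan2(d[1],d[0]))-PSI)%360)
E
```

```text
t 5.4333 pos [506.4   8.7  78.2] r 100.1 ang 117.20757137118419 yawY 118.23651044861492 F [0.30918016 0.05315794 0.49013087] j7 2.0481170689160684
top iris_knob [402. 215.] 0.32 [ 600. -170.   97.]
top polariser_knob [374. 295.] 0.9 [ 455. -120.   97.]
scene iris_knob [287. 160.] 0.55 [485.   2.  97.]
scene polariser_knob [234. 134.] 0.73 [ 467. -124.   97.]
wrist iris_knob [276. 261.] 0.78 [492.  -1.  97.]
wrist polariser_knob [29. 54.] 0.79 [ 461. -119.   97.]
('top', 'iris_knob') 101.97958770079731 285.91848670988213
('top', 'polariser_knob') 105.14658306855148 190.01013820937285
('scene', 'iris_knob') 105.91857926098625 116.84862791235216
('scene', 'polariser_knob') 95.44985338160447 194.79019752047574
('wrist', 'iris_knob') 98.95895058377731 114.96311354876667
('wrist', 'polariser_knob') 99.22417306025869 190.98099421049298
```

View pics/c_wrist.png

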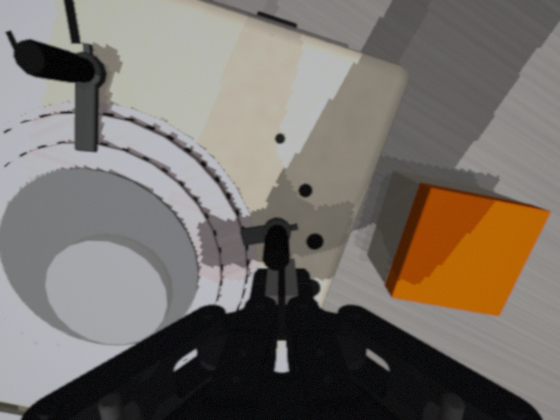

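Request:
{"method": "jog_arm", "body": {"translation": [[-3.5, -1.9, 0], [-7, -4, 0], [-10.5, -6.3, 0], [-13, -8, 0], [-14, -8.7, 0], [-14, -8.7, 0]], "turn": [2, 5, 7, 8, 9, 9]}}

```text
clock: 6.38
position: [0.4922, 0.0002, 0.0774]
ee_rot: [-0.319, 0.948, 0.001, 0.001]
ft_force: [0.0, 0.2, 0.1]
grip_width: -0.0
```

Run:
```python
from h import *
tool()
for k,p in look(["iris_knob","polariser_knob","iris_mark"],cams=("scene","wrist"),save="d").items():
    d=p[:2]-C; print(k,np.hypot(*d)*1e3,(np.degrees(np.arctan2(d[1],d[0]))-PSI)%360)
```

```text
t 6.3833 pos [4.922e+02 2.000e-01 7.740e+01] r 100.4 ang 126.71796018184608 yawY 127.19984882660808 F [0.00524449 0.2022069  0.07095792] j7 2.206317716371663
scene iris_knob [281. 155.] 0.76 [478. -14.  97.]
scene polariser_knob [235. 134.] 0.56 [ 466. -121.   97.]
scene iris_mark [294. 169.] 0.7 [467.  11.  55.]
wrist iris_knob [273. 260.] 0.73 [480. -14.  97.]
wrist polariser_knob None
wrist iris_mark [313. 217.] 0.69 [462.   0.  55.]
('scene', 'iris_knob') 99.70472537134874 125.89887693972969
('scene', 'polariser_knob') 95.39182803963396 193.21085038750505
('scene', 'iris_mark') 124.32029912208961 120.70144524826051
('wrist', 'iris_knob') 98.16050525785913 125.03209105533566
('wrist', 'iris_mark') 121.05189071052375 126.06752840263479
```

View pics/d_wrist.png

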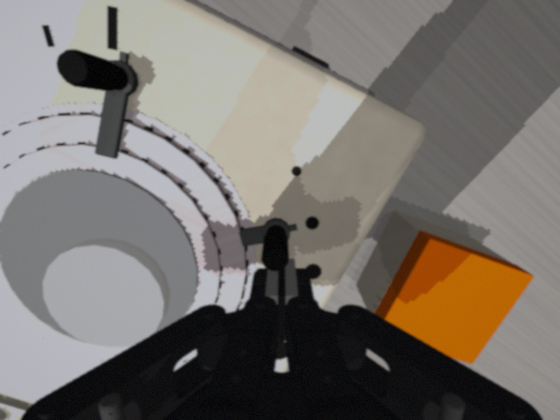

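Request:
{"method": "jog_arm", "body": {"translation": [[4, 3, 0], [12, 9, 0], [20, 15, 0], [24, 18, 0], [24, 18, 15], [24, 18, 45], [24, 18, 75], [22, 14, 82], [10, 0, 82], [0, -15, 82], [-12, -35, 82], [-20, -50, 82]], "turn": [0, 0, 0, 0, 0, -5, -12, -19, -26, -33, -40, -47]}}

```text
clock: 7.78
position: [0.4718, -0.0505, 0.1594]
ee_rot: [0.089, 0.996, 0.001, 0.001]
ft_force: [-0.7, 0.6, 0.0]
grip_width: 0.002
```

Request:
{"method": "jog_arm", "body": {"translation": [[-10, -15, 0], [-16, -25, 0], [-20, -30, 0], [-20, -30, 0], [-20, -30, 0], [-20, -30, 0], [-20, -30, 0], [-20, -30, 0], [-20, -30, 0], [-20, -30, 0], [-20, -30, 0], [-20, -30, 0]], "turn": [-7, -14, -21, -28, -35, -42, -49, -56, -63, -70, -77, -80]}}

```text
clock: 8.78
position: [0.4523, -0.0802, 0.1595]
ee_rot: [0.71, 0.704, -0.0, 0.002]
ft_force: [-0.2, -0.2, -0.4]
grip_width: -0.001
```

Run:
```python
from h import *
tool()
for k,p in look(["iris_knob","polariser_knob"],cams=("top","scene","wrist"),save="e").items():
    d=p[:2]-C; print(k,np.hypot(*d)*1e3,(np.degrees(np.arctan2(d[1],d[0]))-PSI)%360)
```

```text
t 8.7833 pos [452.3 -80.2 159.5] r 99.9 ang 179.95459655685937 yawY 179.45008787548073 F [-0.21624242 -0.21533329 -0.38796714] j7 0.06984773582641175
top iris_knob [314. 281.] 0.8 [476. -12.  97.]
top polariser_knob None
scene iris_knob [284. 155.] 0.58 [476.  -9.  97.]
scene polariser_knob [236. 135.] 0.86 [ 468. -118.   97.]
wrist iris_knob [324. 131.] 0.86 [480. -11.  97.]
wrist polariser_knob [298. 277.] 0.85 [ 465. -118.   97.]
('top', 'iris_knob') 102.18700771646135 126.08511487917181
('scene', 'iris_knob') 103.67166876832464 124.65519136942376
('scene', 'polariser_knob') 92.64784409979619 191.77247169580005
('wrist', 'iris_knob') 99.94990593404981 123.74209095947137
('wrist', 'polariser_knob') 95.38808066989976 191.28658047935596
```

View pics/e_wrist.png

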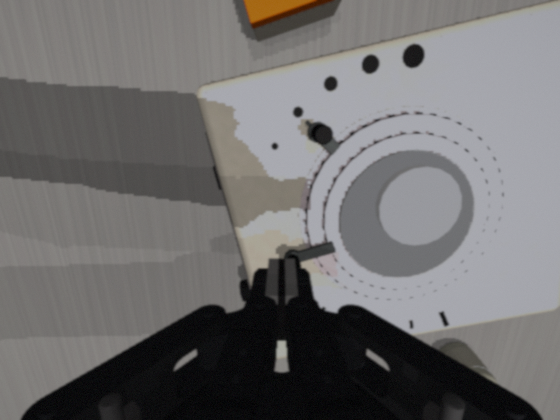

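Request:
{"method": "jog_arm", "body": {"translation": [[0, 0, -10], [0, 0, -30], [0, 0, -50], [0, 0, -68], [0, 0, -79], [0, 0, -82], [0, 0, -82], [0.1, -4, -82], [0.5, -9, -82], [1, -14, -82], [1.5, -17.4, -82], [1.5, -17.4, -82]], "turn": [0, 0, 0, 0, 0, 0, 0, 2, 5, 8, 10, 10]}}

```text
clock: 10.23
position: [0.4539, -0.0986, 0.0782]
ee_rot: [0.643, 0.766, 0.0, 0.002]
ft_force: [0.3, -0.1, 0.6]
grip_width: 0.002
```

Request:
{"method": "jog_arm", "body": {"translation": [[1.1, -5, 0], [2.4, -10.1, 0], [4, -15.1, 0], [5.9, -20, 0], [8, -24.8, 0], [10.4, -29.4, 0], [13, -34, 0], [15.9, -38.3, 0], [19, -42.6, 0], [22.3, -46.6, 0], [25.8, -50.5, 0], [29.5, -54.2, 0]], "turn": [3, 6, 9, 12, 15, 18, 21, 24, 27, 30, 33, 36]}}

```text
clock: 11.23
position: [0.4836, -0.1527, 0.0787]
ee_rot: [0.375, 0.927, 0.001, 0.002]
ft_force: [-1.0, 0.5, 1.3]
grip_width: -0.002
```

Run:
```python
from h import *
tool()
for k,p in look(["polariser_knob"],cams=("top","scene","wrist"),save="f").items():
    d=p[:2]-C; print(k,np.hypot(*d)*1e3,(np.degrees(np.arctan2(d[1],d[0]))-PSI)%360)
```

```text
t 11.2333 pos [ 483.6 -152.7   78.7] r 99.7 ang 226.54409241021722 yawY 46.0108599913004 F [-1.04061659  0.47283045  1.34700511] j7 1.1337200905284228
top polariser_knob [339. 138.] 0.72 [740. -53.  97.]
scene polariser_knob [206. 140.] 0.74 [ 507. -166.   97.]
wrist polariser_knob None
('top', 'polariser_knob') 189.88260452497008 355.91987192038846
('scene', 'polariser_knob') 96.6389210667767 229.82761191130356
```

Request:
{"method": "jog_arm", "body": {"translation": [[3.7, -3.6, -0.5], [7.7, -6.9, -1], [12, -10, -1], [16.4, -12.9, -1], [20.9, -15.5, -1], [25.5, -17.9, -1], [30.3, -20, -1], [35.2, -21.9, -1], [40.2, -23.5, -1], [45.3, -24.8, -1], [50.4, -25.9, -1], [55.5, -26.7, -1]], "turn": [3, 6, 9, 12, 15, 18, 21, 24, 27, 30, 33, 36]}}

```text
clock: 12.53
position: [0.5386, -0.1793, 0.0773]
ee_rot: [0.071, 0.998, 0.001, 0.001]
ft_force: [-2.5, -1.1, -0.4]
grip_width: -0.0
```

Run:
```python
from h import *
tool()
for k,p in look(["polariser_knob"],cams=("top","scene","wrist"),save="g").items():
    d=p[:2]-C; print(k,np.hypot(*d)*1e3,(np.degrees(np.arctan2(d[1],d[0]))-PSI)%360)
f=cv2.imread("pics/g_top.png")[130:340,210:490];s=cv2.imread("pics/g_scene.png")[100:310,90:370]
cv2.imwrite("pics/g.png",cv2.resize(np.hstack([f,s]),(800,300)))
```

```text
t 12.5333 pos [ 538.6 -179.3   77.3] r 99.9 ang 262.1986823454978 yawY 81.90662412439038 F [-2.52140298 -1.05042907 -0.36876872] j7 1.7986818026011084
top polariser_knob [410. 243.] 0.97 [ 549. -184.   97.]
scene polariser_knob [183. 154.] 0.93 [ 557. -190.   97.]
wrist polariser_knob None
('top', 'polariser_knob') 103.9610808221522 256.26120881825614
('scene', 'polariser_knob') 109.4294441623916 260.1417329638384
```

View pics/g.png

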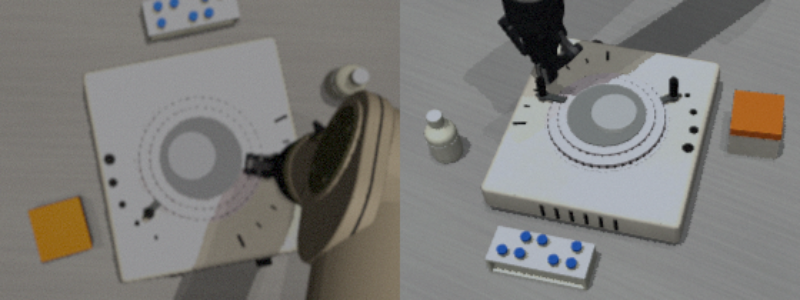

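Request:
{"method": "jog_arm", "body": {"translation": [[4.9, -0.6, 0], [10.1, -0.9, 0], [15.3, -1, 0], [20.6, -0.8, 0], [25.8, -0.3, 0], [31, 0.5, 0], [34.4, 1.2, 0], [34.4, 1.2, 0], [34.4, 1.2, 0]], "turn": [3, 6, 9, 12, 15, 18, 20, 20, 20]}}

```text
clock: 13.58
position: [0.573, -0.1776, 0.0774]
ee_rot: [-0.101, 0.995, 0.002, 0.001]
ft_force: [-0.4, -0.3, 0.2]
grip_width: -0.003
```

Run:
```python
from h import *
tool()
for k,p in look(["polariser_knob","polariser_mark"],cams=("top","scene","wrist"),save="i").items():
    d=p[:2]-C; print(k,np.hypot(*d)*1e3,(np.degrees(np.arctan2(d[1],d[0]))-PSI)%360)
w=cv2.imread("pics/i_wrist.png");s=cv2.imread("pics/i_scene.png")[130:235,120:260]
t=cv2.imread("pics/i_top.png")[180:285,340:480]
cv2.imwrite("pics/i.png",np.hstack([cv2.resize(x,(400,300)) for x in (t,s)]))
```

```text
t 13.5833 pos [ 573.  -177.6   77.4] r 99.5 ang 282.0711868525096 yawY 101.63963033027926 F [-0.44487123 -0.31822342  0.15030569] j7 2.115660363225633
top polariser_knob [403. 220.] 0.97 [ 592. -170.   97.]
top polariser_mark [405. 213.] 0.87 [ 607. -185.   55.]
scene polariser_knob [177. 170.] 0.72 [ 596. -179.   97.]
scene polariser_mark [174. 185.] 0.9 [ 606. -189.   55.]
wrist polariser_knob None
wrist polariser_mark [259. 301.] 0.96 [ 607. -185.   55.]
('top', 'polariser_knob') 98.40296163970639 281.46451132343924
('top', 'polariser_mark') 117.94899415842752 285.3648366395031
('scene', 'polariser_knob') 108.07831713871414 281.9178693353667
('scene', 'polariser_mark') 121.09796529132814 283.97448936645367
('wrist', 'polariser_mark') 118.6404767187352 285.39888302635313
```

View pics/i.png

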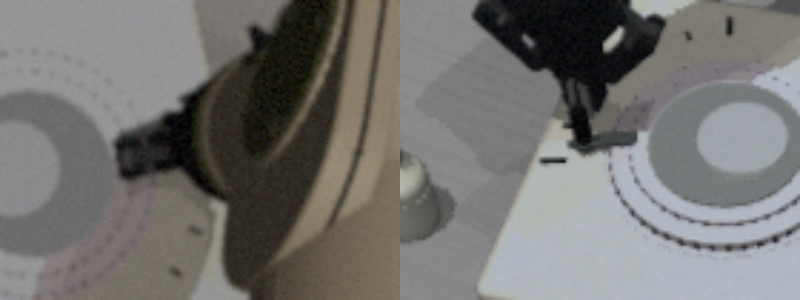

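Request:
{"method": "jog_arm", "body": {"translation": [[2, 0.3, 0], [4.5, 0.8, 0], [6.5, 1.2, 0], [7.4, 1.4, 0], [7.4, 1.4, 0], [7.4, 1.4, 0]], "turn": [1, 2, 3, 4, 4, 4]}}

```text
clock: 14.53
position: [0.5808, -0.1764, 0.0775]
ee_rot: [-0.137, 0.991, 0.002, 0.002]
ft_force: [-0.0, -0.9, -0.1]
grip_width: 0.0
```

Request:
{"method": "jog_arm", "body": {"translation": [[-6, -1, 0], [-16, -3, 0], [-25, -5, 0], [-28, -6, 0], [-28, -6, 15], [-28, -6, 45], [-28, -6, 80], [-45, 10, 100], [-70, 35, 110], [-95, 65, 115], [-110, 80, 115], [-110, 80, 115]], "turn": [0, 0, 0, 0, 0, 0, 0, -5, -12, -19, -26, -30]}}

```text
clock: 15.53
position: [0.4684, -0.0931, 0.193]
ee_rot: [0.126, 0.992, 0.002, 0.002]
ft_force: [1.7, 0.1, -0.1]
grip_width: -0.002
```

Request:
{"method": "jog_arm", "body": {"translation": [[-6, 12, 5], [-15, 40, 15], [-25, 75, 20], [-25, 115, 20], [-20, 155, 20], [-15, 195, 20], [-10, 230, 20], [-10, 260, 20], [-10, 280, 20], [-10, 290, 20], [-10, 290, 20]], "turn": [-5, -10, -15, -20, -20, -20, -20, -20, -20, -20, -20]}}

```text
clock: 16.45
position: [0.4578, 0.1985, 0.2129]
ee_rot: [0.295, 0.956, 0.002, 0.002]
ft_force: [-0.3, -1.1, 0.4]
grip_width: -0.003
```

Run:
```python
from h import *
tool()
for k,p in look(["iris_knob","polariser_knob","iris_mark","polariser_mark","dish","bottle","carton","rack"],cams=("top","scene"),save="k").items():
    d=p[:2]-C; print(k,np.hypot(*d)*1e3,(np.degrees(np.arctan2(d[1],d[0]))-PSI)%360)
a=cv2.imread("pics/k_top.png")[130:340,210:490]
cv2.imwrite("pics/kk.png",cv2.resize(a,(780,585)))
```

```text
t 16.45 pos [457.8 198.5 212.9] r 294.3 ang 108.70887383676997 yawY 55.70963077870761 F [-0.25688342 -1.11180044  0.40249726] j7 0.47038435050487015
top iris_knob [313. 281.] 0.95 [477. -11.  97.]
top polariser_knob [400. 217.] 0.62 [ 597. -166.   97.]
top iris_mark [404. 215.] 0.46 [ 604. -183.   55.]
top polariser_mark [404. 212.] 0.89 [ 610. -183.   55.]
top dish [342. 237.] 0.79 [559. -65.  72.]
top bottle [445. 187.] 0.89 [ 666. -280.    0.]
top carton [256. 289.] 0.8 [450. 103.   0.]
top rack [339. 140.] 0.84 [761. -63.   0.]
scene iris_knob [282. 153.] 0.89 [474. -15.  97.]
scene polariser_knob [180. 172.] 0.81 [ 600. -171.   97.]
scene iris_mark [292. 169.] 0.97 [471.   7.  55.]
scene polariser_mark [174. 186.] 0.91 [ 608. -188.   55.]
scene dish [244. 179.] 0.6 [545. -63.  72.]
scene bottle [122. 204.] 0.56 [ 661. -289.    0.]
scene carton [336. 198.] 0.63 [460. 104.   0.]
scene rack [190. 285.] 0.57 [763. -67.   0.]
('top', 'iris_knob') 102.3975385898842 124.80398590516418
('top', 'polariser_knob') 96.17991580183123 285.3578735786439
('top', 'iris_mark') 115.18658748714543 284.3433939011096
('top', 'polariser_mark') 117.20567470583818 287.02591473214795
('top', 'dish') 16.880510097326546 54.73132187358303
('top', 'bottle') 229.70087095656623 287.5016449370705
('top', 'carton') 209.58531935094766 106.99110204296363
('top', 'rack') 209.56122263257396 352.5653856191467
('scene', 'iris_knob') 101.73839697574975 127.65048286204743
('scene', 'polariser_knob') 102.29783801356358 285.62427587877124
('scene', 'iris_mark') 118.8012124280657 120.76527126612962
('scene', 'polariser_mark') 121.31144714186175 285.0410749862074
('scene', 'dish') 19.014646308579593 100.23352406625793
('scene', 'bottle') 235.83277459448487 285.3583347918124
('scene', 'carton') 206.21152282540575 104.43901012602642
('scene', 'rack') 211.63262955814255 351.324834458007
```

View pics/kk.png

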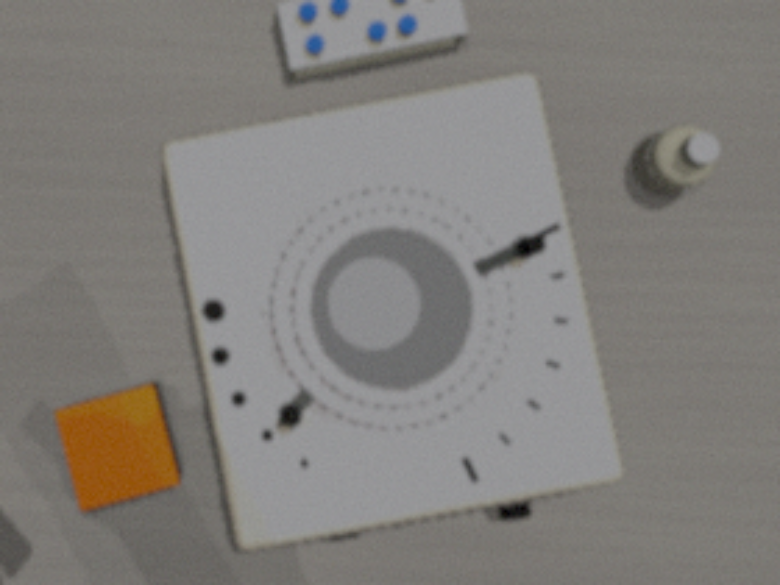

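The polariser pointer now lies on the 90° line (crop 547,231). The iris arm points at the second-smallest dot (267,435), and dish, bottle, carton and rack look the same as in the first picture.

```bash
python3 -c "
from workcell import manip
print(manip.hand_in())"
```

```text
the job is handed in; nothing more can be done
None
```

Both levers are at their marks and the job is handed in, at about 16.5 s on the robot's clock. I pushed each knob round with the shut fingertips, then backed off and moved the arm clear.

| Lever | Target | Top camera | Scene camera | Tolerance |
|---|---|---|---|---|
| Iris | 125° | 124.8° | 127.7° | ±4° |
| Polariser | 285° | 285.4° | 285.6° | ±4° |

- **Levers:** the two cameras differ by about 3° on the iris. In the last top picture both pointers line up with their marks. I did not take a close wrist-camera picture of the polariser at its final position.
- **Forces:** the wrist force read about 3 N or less at the end of every move. I did not see the peaks in between.
- **Surroundings:** in the last top picture the dish, bottle, carton and rack look the same as in the first. The networks' positions for them scattered by up to about 11 mm between shots; I put that down to detection noise.
- **One wrong detection:** in the last top view the network placed the iris mark on the polariser's line, with low confidence (0.46). I ignored it.

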